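Chock the granite slab between two heavy crates

ROBOT

A 6-joint arm with a two-finger parallel gripper is mounted at the origin on the work surface. World frame = base frame: x ahead of the robot, y to its left, z up, the work surface at z = 0. Lengths are in m, angles in degrees, forces in N, time in s.
With the tool pointing down it reaches from about 0.35 to 0.875 m from the base axis. Payload 4.2 kg.
Tool frame: the origin (TCP) lies at the very end of the fingers, on their centre line; the grasp point (between the pads) lies 19 mm behind it; z points along the fingers, y is the line along which they close (so a half turn about z gives the same grasp; the last joint's range is limited). The gripper opens to 87 mm and grips with 3 to 60 N. Pads are 19 mm wide; open, the fingers measure 117 mm over their backs; the gripper's body (75 mm by 190 mm) begins 51 mm behind the grasp point.
Start: joints at [-50.443, 22.042, 0.453, 0, -68.411, -14.817], TCP at [0.262, -0.568, 0.197] pointing down, gripper open.
Joint ranges: [-179.83, 179.83], [-69.29, 118.12], [-61.27, 80.66], [-181.25, 117.63], [-171.15, -9.14], [-177.46, 177.46]. Speed limits (degrees/s): [159.86, 159.86, 180, 180, 180, 180].

INTERFACE

Orientations are given as a 3x3 rotation matrix whose columns are the frame's x, y, z axes.
In Python, from station import * gives the robot as it stands.
- The arm moves only by the shell command python3 -m pendant 'ROWS'. ROWS is JSON, a list of rows, each an object of numbers: "x", "y", "z": the shift along the world's x, y, z normalised to -1 to 1, where 1 is 250 mm; "rx", "ry", "rz": the turn, a rotation vector about the world's x, y, z normalised to -1 to 1, where 1 is 180 degrees; "claw": the opening, from 0 (shut) to 1 (fully open). A call has exactly 8 rows; each row is the pose to reach, as a shift and turn from the pose commanded when the call began, turning the shorter way round; what a row does not reach only later rows make up. A row lasts 1/8 s, in which the tool goes at most 62.5 mm and 10.7 degrees, less where a joint would pass 70% of its speed; a pose out of reach is approached as far as the arm can. A call with a number of a shift or a turn outside -1 to 1 is refused whole. A call with a gripper value outside its range is refused whole. The fingers move at their own pace and stop on an object; the grip force is fixed at half the most. Time passes only in rows, so rows that repeat a pose let the fingers close, or fill a call up. It gives the time, the measured TCP pose, the force, the opening and the grip force at its end, in the units of the state.
- sense(): the state, without advancing time (a new reading comes with each control period).
- capture(name): name is "scene" or "top" or "wrist"; returns a dict with "color" (400x640x3 uint8, red, green, blue), "mtx" (3x3 intrinsics, pixels), "k1" (the pictures are not rectified: a ray, as slopes to the right and down, at radius r is drawn at 1 + k1 r^2 times it, then the intrinsics apply), "world_to_cam" (4x4, takes a point from world to camera coordinates). Camera axes: x right, y up, looking along -z (the intrinsics and any distortion apply to the point x, -y, -z); pixel columns grow to the right and rows downward; lengths in m; the calibration is good to about 2 mm. A picture is of the moment at which its call begins. There is no depth.
- finish_job(): hands the job in; it is judged then, once.
Trained networks look in a picture, given as the dict that the camera call returned (one of the last four; its "shot" number tells which), for a name from the list of things; names that differ only in an ending like _2 or _b are one class to them, and where a whole thing is asked for, a point or a joint stands for the part that bears it (a point fixed in the world has none). Each returns a list of dicts, best first, with "conf" (0 to 1); they miss things now and then, are a little off and sometimes report something else, mostly with a low value. They report only what shows in the picture. A call takes as long as a camera call.
- search_frame(picture, label): "centre" ([column, row] in pixels, amid what is visible of it).
- regions_of(picture, label): "region" (400x640 bool, what is visible of it) and "centre" ([column, row] in pixels, amid what is visible of it).
The state is a dict: "time_s": time; "joints": joint angles; "joint_velocities": joint speeds; "effort": joint torques, N m; "tcp_pos": TCP position; "ee_rot": TCP orientation; "wrist_force": force on the tool from outside, world axes, zero at the start; "moment": the same for the moment, N m; "gripper_width": opening from 0.0 (shut) to 1.0 (fully open); "gripper_force": force on a finger pad.
Only numpy, scipy, OpenCV 4.12 (cv2) and the standard library are available. Lean on these libraries where they do the work, as an engineer would, in place of code of your own. Each camera call takes 0.05 s, during which the arm holds its last target. There are 200 camera calls.

TASK

Chock the granite slab so that it cannot creep while I rub stone on it: push each of the two heavy upright crates across the bench until it stands flat against the long side of the slab nearest to it, within the slab's length. They are tall and narrow and tip if pushed high, so push them gently with the fingers, low down at the wooden base, and let them slide upright. Do not pick a crate up, and leave everything else on the bench where it is.

Things in the scene. Friction and masses are not known exactly. Their poses are not given: they have to be found in the camera images.
- granite: The granite slab, it does not move: a dark speckled flat block 280 mm (own x) x 140 mm (own y) x 30 mm high in the middle of the bench, its length within 0.2 rad of along x. Origin: centre of the underside. One crate goes against each long side (own y = +70 and -70 mm).
- file_crate: File crate, loose, about 2 kg: narrow upright plywood box of files on a solid dark wooden base 140 (own x) x 80 (own y) x 45 mm high with flat upright sides; the box above is 124 x 64 mm, so the base stands 8 mm proud all round; rim 170 mm, file handles to 227 mm above the bench. Origin: centre of the underside. Starts left or right of the slab, long side within 0.45 rad of along x.
- file_base (a point): Centre of the file crate's wooden base, 22 mm above its underside: the height to push at. Sliding takes 8 to 17 N (friction about 0.5 to 0.7); pushed across its narrow way higher than about 55 mm above the bench, the crate may tip. A hand tilted back, fingertips leading, keeps clear of the tall box.
- stone_crate: Stone crate, loose, about 2.3 kg: upright slatted wooden box of stone offcuts on a solid dark wooden base 130 (own x) x 90 (own y) x 40 mm high with flat upright sides; the slatted box above is 114 x 74 mm, so the base stands 8 mm proud all round; stones to 170 mm above the bench. Origin: centre of the underside. Starts on the other side of the slab, long side within 0.45 rad of along x.
- stone_base (a point): Centre of the stone crate's wooden base, 20 mm above its underside: the height to push at. Sliding takes 9 to 20 N; pushed across its narrow way higher than about 60 mm above the bench, the crate may tip.
- jar: Bystander, loose: green glass jar with brushes, 68 mm across, about 165 mm high over all, standing on the far end of the slab. Origin: centre of the underside.
- carving: Bystander, loose: small white carved plaque 75 x 42 x 19 mm, lying on the slab's near half. Origin: centre of the underside.
- tape: Bystander, loose: roll of blue tape 100 mm across, 25 mm high, lying flat near the left front. Origin: centre of the underside.
- file: Bystander, loose: flat file with blue handle, 260 mm long, 26 mm high, lying near the right front. Origin: under the joint of blade and handle.
- tin: Bystander, loose: round tin 74 mm across, 75 mm high, far right. Origin: centre of the underside.
- hammer: Bystander, loose: hammer lying far left, along x. Origin: near the middle of its length, at bench level.
- callipers: Bystander, loose: flat steel callipers 200 mm long, 8 mm high, far right. Origin: middle of the beam at bench level.

How it is judged:
By the outcome, as a careful person would: the job done as asked, in the order asked, and still so for the second after the job is handed in, with the robot touching nothing.
It also fails if it takes over 67 s, if anything falls off the work surface, if the arm or the gripper's body presses on something with over 40 N, if the wrist force passes 120 N, or if a joint passes its speed limit or range.

## Working session

There is one attempt and no reset: what is moved stays moved. The work goes in short steps, Python scripts to look and compute and a shell command to move; the robot and the scene stay as the last step left them, time stands still between calls to the robot, and variables do not carry over. Pictures are saved under pics/ and viewed, at most 10 in all, crops included, and the job is handed in when it is done.

```bash
mkdir -p pics
python3 - <<'E'
from station import *
import cv2, numpy as np
s=sense(); print(s['time_s'],s['tcp_pos'],s['ee_rot'])
for n in ('scene','top'):
    p=capture(n); cv2.imwrite(f'pics/{n}0.png',p['color'][:,:,::-1]); print(n,p['mtx'],p['k1'],np.round(p['world_to_cam'],3))
    for l in ('granite','file_crate','stone_crate','file_base','stone_base'):
        print(l,[(np.round(d['centre']),round(d['conf'],2)) for d in search_frame(p,l)][:3])
E
```

```text
0.0 [ 0.26130823 -0.56702036  0.19635533] [[-9.08295655e-01 -4.18327629e-01 -9.98734420e-04]
 [-4.18328813e-01  9.08293503e-01  1.97890617e-03]
 [ 7.93128578e-05  2.21523126e-03 -9.99997543e-01]]
scene [[360.8985635    0.         317.67691282]
 [  0.         360.8985635  202.61302474]
 [  0.           0.           1.        ]] -0.03385056214163502 [[-0.844 -0.537  0.006  0.395]
 [ 0.45  -0.701  0.553 -0.239]
 [-0.293  0.469  0.833 -1.01 ]
 [ 0.     0.     0.     1.   ]]
granite [(array([297., 207.]), 0.59)]
file_crate [(array([239., 248.]), 0.92)]
stone_crate [(array([322., 139.]), 0.8)]
file_base [(array([242., 246.]), 0.95), (array([313., 315.]), 0.45)]
stone_base [(array([320., 141.]), 0.92)]
top [[450.03856156   0.         319.43239386]
 [  0.         450.03856156 193.87436388]
 [  0.           0.           1.        ]] -0.11666354297530628 [[-0.031 -1.     0.    -0.014]
 [ 0.989 -0.031  0.147 -0.466]
 [-0.147  0.005  0.989 -1.385]
 [ 0.     0.     0.     1.   ]]
granite [(array([304., 167.]), 0.72)]
file_crate [(array([227., 166.]), 0.8)]
stone_crate [(array([377., 151.]), 0.89)]
file_base [(array([233., 169.]), 0.63)]
stone_base [(array([373., 151.]), 0.92)]
```

Run:
```python
import cv2
a=cv2.imread('pics/top0.png')[80:280,140:500]
cv2.imwrite('pics/topc.png',cv2.resize(a,(792,440),interpolation=cv2.INTER_CUBIC))
a=cv2.imread('pics/scene0.png')[60:340,150:450]
cv2.imwrite('pics/scc.png',cv2.resize(a,(642,600),interpolation=cv2.INTER_CUBIC))
```

```text
(no output)
```

View pics/topc.png

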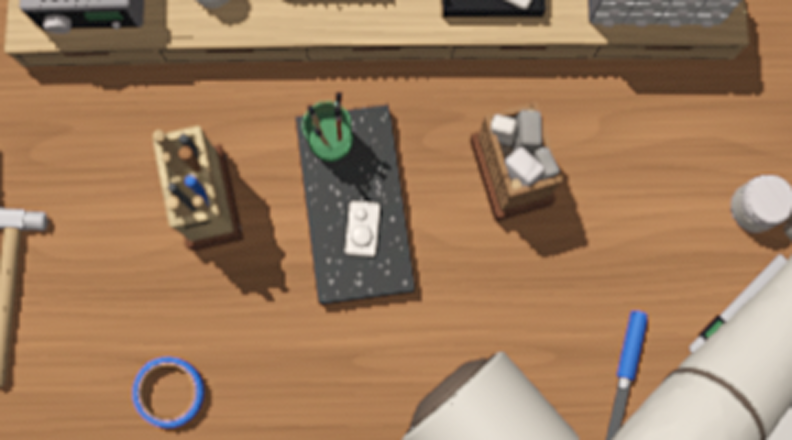

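View pics/scc.png

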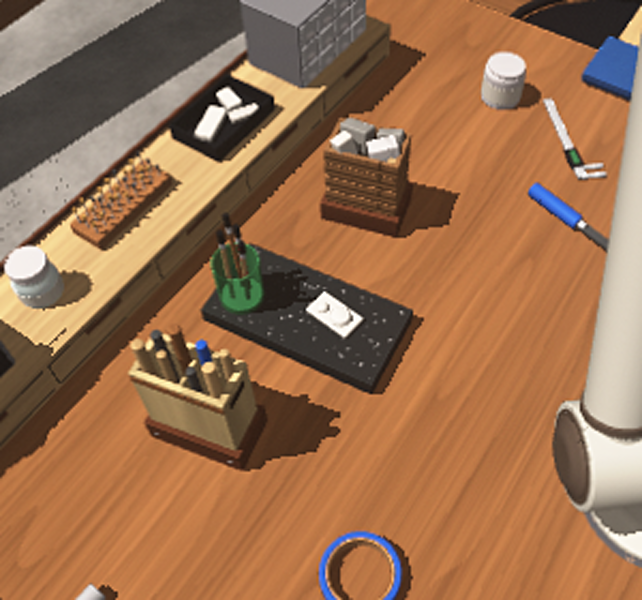

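The top view shows the file crate left of the slab (crop 195,185), the stone crate right of it (520,165), and the jar and carving on the slab. The scene view shows the base corners of both crates. I'll fit poses from those corners.

```bash
cat > h.py <<'E'
from station import *
import cv2, numpy as np
from scipy.optimize import least_squares
def proj(p,X):
    X=np.atleast_2d(X); c=X@p['world_to_cam'][:3,:3].T+p['world_to_cam'][:3,3]
    s=np.c_[c[:,0],-c[:,1]]/-c[:,2:3]; s=s*(1+p['k1']*(s**2).sum(1,keepdims=True))
    return s*p['mtx'][0,0]+p['mtx'][:2,2]
def pts(q,L):
    L=np.array(L,float); c,s=np.cos(q[2]),np.sin(q[2])
    return np.c_[q[0]+c*L[:,0]-s*L[:,1],q[1]+s*L[:,0]+c*L[:,1],L[:,2]]
def box(a,b,z0,z1): return [(i*a/2,j*b/2,z) for z in (z0,z1) for i,j in ((1,1),(-1,1),(-1,-1),(1,-1))]
M={'granite':[box(.28,.14,0,.03)],'file_crate':[box(.14,.08,0,.045),box(.124,.064,.045,.17)],'stone_crate':[box(.13,.09,0,.04),box(.114,.074,.04,.14)]}
def fit(obs,q0):  # obs: list of (picture, local pts, pixels)
    f=lambda q:np.concatenate([(proj(p,pts(q,L))-np.array(u)).ravel() for p,L,u in obs])
    r=least_squares(f,q0,loss='soft_l1',x_scale=[.01,.01,.05]); return r.x,np.round(r.fun).astype(int) if 0 else np.round(f(r.x),1)
def overlay(p,qs,img=None):
    im=np.ascontiguousarray(p['color'][:,:,::-1]); k=3
    im=cv2.resize(im,None,fx=k,fy=k,interpolation=cv2.INTER_CUBIC)
    for n,q in qs.items():
        for b in M[n]:
            u=np.round((proj(p,pts(q,b))+.5)*k).astype(int)
            for i in range(4):
                j=(i+1)%4
                for a,c in((i,j),(i+4,j+4),(i,i+4)): cv2.line(im,tuple(map(int,u[a])),tuple(map(int,u[c])),(255,255,0),1)
    return im
E
cat > f1.py <<'E'
from h import *
S=capture('scene');T=capture('top')
s=lambda *a:[(x/2.14+150,y/2.14+60) for x,y in a]
t=lambda *a:[(x/2.2+140,y/2.2+80) for x,y in a]
def l(a,b,z,*c): return [(i*a/2,j*b/2,z) for i,j in c]
Q={}
Q['granite']=fit([(T,l(.28,.14,.03,(1,-1),(-1,-1),(-1,1)),t((388,106),(415,292),(321,303))),(S,l(.28,.14,.03,(-1,-1),(-1,1)),s((413,314),(375,378)))],[.55,0,0])
Q['file_crate']=fit([(T,l(.14,.08,0,(-1,-1),(-1,1)),t((240,240),(190,247))),(S,l(.14,.08,0,(1,1),(-1,1),(-1,-1)),s((147,430),(240,467),(265,425)))],[.6,.2,0])
Q['stone_crate']=fit([(T,l(.13,.09,0,(1,1),(-1,1),(-1,-1)),t((472,140),(497,216),(552,200))),(S,l(.13,.09,0,(1,1),(-1,1)),s((321,217),(401,234)))],[.6,-.15,0])
for n in Q: print(n,np.round(Q[n][0],4),Q[n][1])
q={n:Q[n][0] for n in Q}
a=overlay(S,q)[180:1020,450:1250]; b=overlay(T,q)[330:690,560:1260]
cv2.imwrite('pics/o1.png',a[:600]); cv2.imwrite('pics/o2.png',b)
E
python3 f1.py
```

```text
granite [0.5376 0.0283 0.1103] [ 0.2 -0.9  0.4 -0.3 -1.   0.9  1.1 -4.1 -0.4  1.6]
file_crate [0.557  0.2484 0.1619] [ 0.5 -0.4 -0.9  1.1  0.2 -0.1 -0.9  0.7  0.3 -3.3]
stone_crate [ 0.5854 -0.2053  0.2985] [-1.9  0.   0.1  2.2  1.   0.7 -0.5 -0.7 -1.8 -0.8]
```

View pics/o1.png

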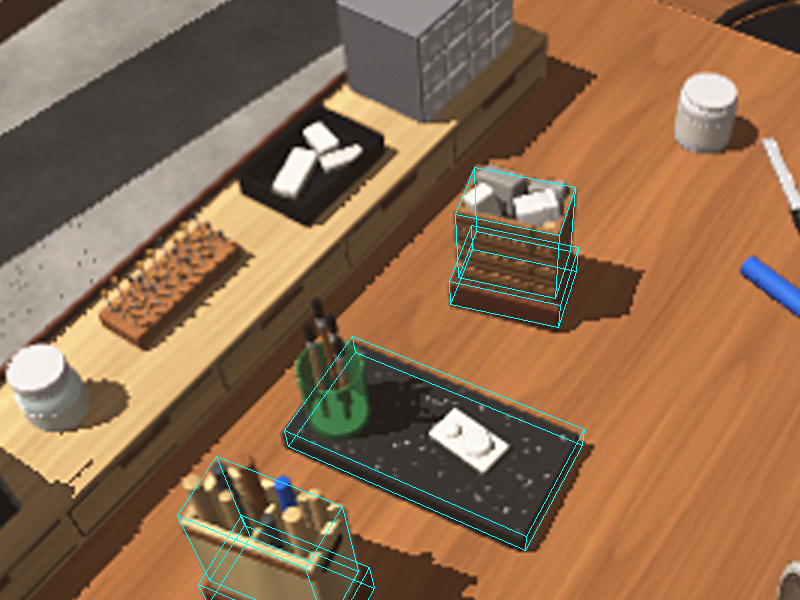

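View pics/o2.png

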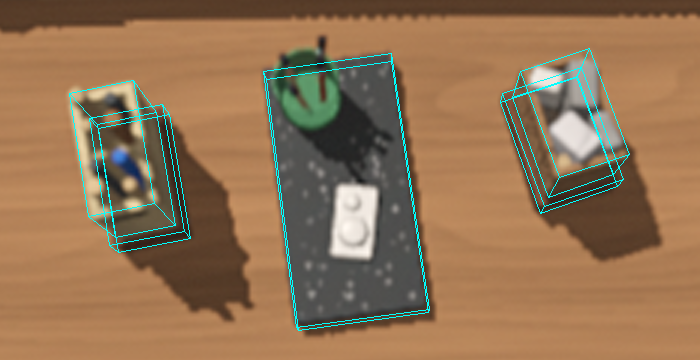

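Overlays match to about 1–2 px in both views, so the poses are good. Next I check the wrist camera's mounting side and the bystander positions, then work out the approach poses.

```bash
cat > plan.py <<'E'
from h import *
from scipy.spatial.transform import Rotation as Ro
g=np.array([.5376,.0283]);a=.1103;u=np.array([np.cos(a),np.sin(a)]);v=np.array([-u[1],u[0]])
def W(uu,vv): return g+uu*u+vv*v
def Rt(side,flip,tilt):  # side +1: stands at +v, pushes -v
    f=np.r_[-side*v,0]; t=np.radians(tilt); z=f*np.sin(t)-np.array([0,0,1])*np.cos(t)
    x=(f*np.cos(t)+np.array([0,0,1])*np.sin(t))*flip; return np.c_[x,np.cross(z,x),z]
def cmd(s,R): return np.round(Ro.from_matrix(R@np.array(s['ee_rot']).T).as_rotvec()/np.pi,3)
def sh(s,xy,z): return np.round((np.r_[xy,z]-s['tcp_pos'])/.25,3)
E
python3 - <<'E'
from plan import *
s=sense(); w=capture('wrist'); E=w['world_to_cam']; c=-E[:3,:3].T@E[:3,3]
R=np.array(s['ee_rot']); print('cam in tool',R.T@(c-s['tcp_pos']))
T=capture('top')
for n,px,z in (('tin',(765,203),.075),('file',(637,315),.02),('cal',(785,260),.0),('jar',(328,130),.13),('callnear',(695,345),0)):
    q=np.array(px)/2.2+[140,80]
    print(n,least_squares(lambda X:(proj(T,[[X[0],X[1],z]])-q).ravel(),[.5,0]).x.round(3))
for side in(-1,1):
  for fl in (1,-1): print(side,fl,cmd(s,Rt(side,fl,30)),cmd(s,Rt(side,fl,0)))
print(W(.0218,-.335),sh(s,W(.0218,-.335),.2))
E
```

```text
cam in tool [ 0.07768062  0.00100383 -0.18673973]
tin [ 0.511 -0.559]
file [ 0.362 -0.376]
cal [ 0.438 -0.611]
jar [0.62  0.058]
callnear [ 0.317 -0.464]
-1 1 [ 0.095  0.169 -0.587] [ 0.     0.    -0.602]
-1 -1 [ 0.155 -0.087  0.388] [-0.     0.     0.398]
1 1 [-0.155  0.087  0.388] [-0.     0.     0.398]
1 -1 [-0.095 -0.169 -0.587] [ 0.     0.    -0.602]
[ 0.59614315 -0.30226458] [1.338 1.061 0.01 ]
```

```bash
python3 -m pendant '[{"x":0.12,"y":0.1,"rx":0.0194,"ry":-0.011,"rz":0.0485,"claw":1},{"x":0.25,"y":0.2,"rx":0.0388,"ry":-0.022,"rz":0.097,"claw":1},{"x":0.38,"y":0.3,"rx":0.058,"ry":-0.033,"rz":0.1455,"claw":1},{"x":0.5,"y":0.4,"rx":0.0775,"ry":-0.0435,"rz":0.194,"claw":1},{"x":0.62,"y":0.5,"rx":0.097,"ry":-0.054,"rz":0.2425,"claw":1},{"x":0.75,"y":0.6,"rx":0.116,"ry":-0.065,"rz":0.291,"claw":1},{"x":0.88,"y":0.7,"rx":0.1355,"ry":-0.076,"rz":0.3395,"claw":1},{"x":1,"y":0.8,"rx":0.155,"ry":-0.087,"rz":0.388,"claw":1}]'
python3 - <<'E'
from plan import *
s=sense(); R=Rt(-1,-1,30); print(s['joints'],cmd(s,R),sh(s,W(.0218,-.335),.2),sh(s,W(.0218,-.335),.015))
E
```

```text
[-5.04440601e+01  2.20412036e+01  4.53671764e-01 -5.93174242e-04
 -6.84116057e+01 -1.48159648e+01] [ 0.155 -0.087  0.388] [1.338 1.061 0.01 ] [ 1.338  1.061 -0.73 ]$[0]: bad value
```

```bash
python3 -m pendant '[{"x":0.12,"y":0.1,"z":0,"rx":0.0194,"ry":-0.011,"rz":0.0485,"claw":1},{"x":0.25,"y":0.2,"z":0,"rx":0.0388,"ry":-0.022,"rz":0.097,"claw":1},{"x":0.38,"y":0.3,"z":0,"rx":0.058,"ry":-0.033,"rz":0.1455,"claw":1},{"x":0.5,"y":0.4,"z":0,"rx":0.0775,"ry":-0.0435,"rz":0.194,"claw":1},{"x":0.62,"y":0.5,"z":0,"rx":0.097,"ry":-0.054,"rz":0.2425,"claw":1},{"x":0.75,"y":0.6,"z":0,"rx":0.116,"ry":-0.065,"rz":0.291,"claw":1},{"x":0.88,"y":0.7,"z":0,"rx":0.1355,"ry":-0.076,"rz":0.3395,"claw":1},{"x":1,"y":0.8,"z":0,"rx":0.155,"ry":-0.087,"rz":0.388,"claw":1}]'
python3 - <<'E'
from plan import *
s=sense(); R=Rt(-1,-1,30); print(s['joints'],cmd(s,R),sh(s,W(.0218,-.335),.2),sh(s,W(.0218,-.335),.015))
E
```

```text
time_s: 1.8
tcp_pos: [0.5125, -0.367, 0.1975]
ee_rot: [[0.099, -0.993, -0.058], [-0.86, -0.115, 0.498], [-0.501, -0.0, -0.865]]
wrist_force: [0.4, -0.6, -0.2]
gripper_width: 1.0
gripper_force: 0.0
[-33.73875781  36.05665695  26.2539013  -22.82502914 -99.92324639
  40.31389576] [-0.    -0.    -0.002] [0.335 0.259 0.01 ] [ 0.335  0.259 -0.73 ]
```

```bash
python3 -m pendant '[{"x":0.15,"y":0.12,"z":0,"rx":0,"ry":0,"rz":0,"claw":1},{"x":0.3,"y":0.23,"z":0,"rx":0,"ry":0,"rz":0,"claw":1},{"x":0.335,"y":0.259,"z":-0.1,"rx":0,"ry":0,"rz":0,"claw":1},{"x":0.335,"y":0.259,"z":-0.28,"rx":0,"ry":0,"rz":0,"claw":1},{"x":0.335,"y":0.259,"z":-0.45,"rx":0,"ry":0,"rz":0,"claw":1},{"x":0.335,"y":0.259,"z":-0.6,"rx":0,"ry":0,"rz":0,"claw":1},{"x":0.335,"y":0.259,"z":-0.7,"rx":0,"ry":0,"rz":0,"claw":1},{"x":0.335,"y":0.259,"z":-0.73,"rx":0,"ry":0,"rz":0,"claw":1}]'
python3 - <<'E'
from plan import *
s=sense(); print(s['wrist_force'],s['tcp_pos'])
p=capture('scene'); cv2.imwrite('pics/s2.png',cv2.resize(p['color'][60:260,220:486,::-1],None,fx=3,fy=3))
for vv in (-.335,-.30,-.27,-.115-.045-.0082-.003, -.115-.045-.0082): print(vv,sh(s,W(.0218,vv),.015))
E
```

```text
time_s: 2.8
tcp_pos: [0.5946, -0.3025, 0.0132]
ee_rot: [[0.094, -0.994, -0.059], [-0.86, -0.11, 0.498], [-0.501, 0.004, -0.865]]
wrist_force: [0.5, 0.1, 0.4]
gripper_width: 1.002
gripper_force: 0.0
[0.4758902  0.05366547 0.36644633] [ 0.59464532 -0.30254914  0.01318488]
-0.335 [0.006 0.001 0.007]
-0.3 [-0.009  0.14   0.007]
-0.27 [-0.023  0.26   0.007]
-0.17120000000000002 [-0.066  0.652  0.007]
-0.16820000000000002 [-0.067  0.664  0.007]
```

View pics/s2.png

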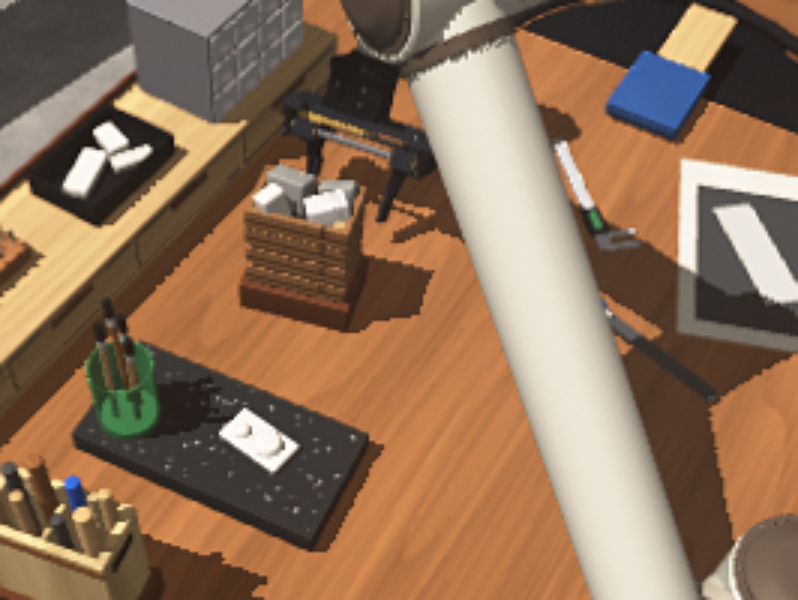

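The scene shows the hand tilted back behind the stone crate (crop 305,250), fingertips low at (380,215) and clear of the box. Starting a slow push.

```bash
python3 -m pendant '[{"x":-0.003,"y":0.05,"z":0.007,"rx":0,"ry":0,"rz":0,"claw":1},{"x":-0.006,"y":0.09,"z":0.007,"rx":0,"ry":0,"rz":0,"claw":1},{"x":-0.009,"y":0.12,"z":0.007,"rx":0,"ry":0,"rz":0,"claw":1},{"x":-0.011,"y":0.145,"z":0.007,"rx":0,"ry":0,"rz":0,"claw":1},{"x":-0.013,"y":0.165,"z":0.007,"rx":0,"ry":0,"rz":0,"claw":1},{"x":-0.016,"y":0.185,"z":0.007,"rx":0,"ry":0,"rz":0,"claw":1},{"x":-0.018,"y":0.205,"z":0.007,"rx":0,"ry":0,"rz":0,"claw":1},{"x":-0.02,"y":0.225,"z":0.007,"rx":0,"ry":0,"rz":0,"claw":1}]'
```

```text
time_s: 3.85
tcp_pos: [0.5903, -0.2464, 0.0166]
ee_rot: [[0.095, -0.994, -0.056], [-0.861, -0.11, 0.497], [-0.5, 0.002, -0.866]]
wrist_force: [0.0, -0.8, -0.7]
gripper_width: 0.999
gripper_force: 0.0
```

Run:
```python
from plan import *
p=capture('top');q=capture('scene')
a=cv2.resize(p['color'][100:200,300:433,::-1],None,fx=3,fy=3,interpolation=2)
b=cv2.resize(q['color'][100:200,270:403,::-1],None,fx=3,fy=3,interpolation=2)
cv2.imwrite('pics/s3.png',np.hstack([a,b]))
```

```text
(no output)
```

View pics/s3.png

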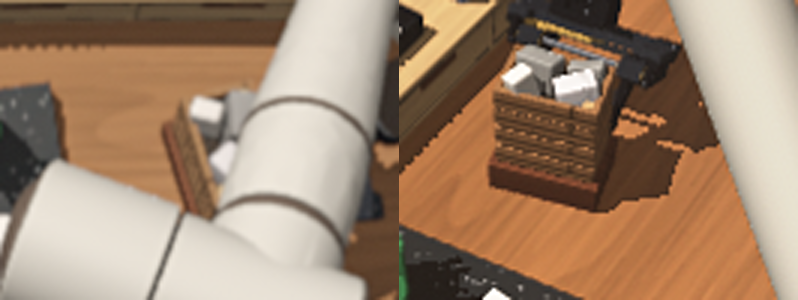

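The top crop has the arm hiding the right part of the crate. The scene crop shows the hand just behind it and the crate upright and unmoved (base corner 600,210). I'll keep pushing slowly.

```bash
python3 -m pendant '[{"x":-0.002,"y":0.02,"z":0,"rx":0,"ry":0,"rz":0,"claw":1},{"x":-0.004,"y":0.04,"z":0,"rx":0,"ry":0,"rz":0,"claw":1},{"x":-0.006,"y":0.06,"z":0,"rx":0,"ry":0,"rz":0,"claw":1},{"x":-0.009,"y":0.08,"z":0,"rx":0,"ry":0,"rz":0,"claw":1},{"x":-0.011,"y":0.1,"z":0,"rx":0,"ry":0,"rz":0,"claw":1},{"x":-0.013,"y":0.12,"z":0,"rx":0,"ry":0,"rz":0,"claw":1},{"x":-0.015,"y":0.14,"z":0,"rx":0,"ry":0,"rz":0,"claw":1},{"x":-0.018,"y":0.16,"z":0,"rx":0,"ry":0,"rz":0,"claw":1}]'
python3 - <<'E'
from plan import *
s=sense(); print(s['wrist_force'],s['tcp_pos'],[ (d['centre'],d['conf']) for d in search_frame(capture('scene'),'stone_base')][:1])
print(sh(s,W(.0218,-.16),.015),cmd(s,Rt(-1,-1,30)))
E
```

```text
time_s: 4.95
tcp_pos: [0.5869, -0.2154, 0.0182]
ee_rot: [[0.097, -0.994, -0.051], [-0.868, -0.109, 0.484], [-0.487, -0.002, -0.873]]
wrist_force: [-0.9, -17.9, 3.9]
gripper_width: 0.998
gripper_force: 9.4
[ -0.90034057 -17.86566338   3.88455793] [ 0.58686009 -0.21535148  0.01823201] [([315.0, 143.6], 0.68)]
[-0.04   0.348 -0.013] [0.005 0.001 0.   ]
```

```bash
python3 -m pendant '[{"x":-0.002,"y":0.02,"z":0,"rx":0,"ry":0,"rz":0,"claw":1},{"x":-0.004,"y":0.04,"z":0,"rx":0,"ry":0,"rz":0,"claw":1},{"x":-0.006,"y":0.06,"z":0,"rx":0,"ry":0,"rz":0,"claw":1},{"x":-0.009,"y":0.08,"z":0,"rx":0,"ry":0,"rz":0,"claw":1},{"x":-0.011,"y":0.1,"z":0,"rx":0,"ry":0,"rz":0,"claw":1},{"x":-0.013,"y":0.12,"z":0,"rx":0,"ry":0,"rz":0,"claw":1},{"x":-0.015,"y":0.14,"z":0,"rx":0,"ry":0,"rz":0,"claw":1},{"x":-0.018,"y":0.16,"z":0,"rx":0,"ry":0,"rz":0,"claw":1}]'
python3 - <<'E'
from plan import *
s=sense(); p=capture('scene'); print([ (d['centre'],d['conf']) for d in search_frame(p,'stone_base')][:1])
b=cv2.resize(p['color'][90:240,230:430,::-1],None,fx=4,fy=4,interpolation=2)
cv2.imwrite('pics/s4.png',b)
print(sh(s,W(.0218,-.168),.015))
E
```

```text
time_s: 6.05
tcp_pos: [0.5846, -0.1751, 0.0183]
ee_rot: [[0.098, -0.994, -0.047], [-0.868, -0.108, 0.484], [-0.486, -0.006, -0.874]]
wrist_force: [2.1, -17.1, 3.5]
gripper_width: 1.002
gripper_force: 9.8
[([311.3, 153.0], 0.86)]
[-0.027  0.155 -0.013]
```

View pics/s4.png

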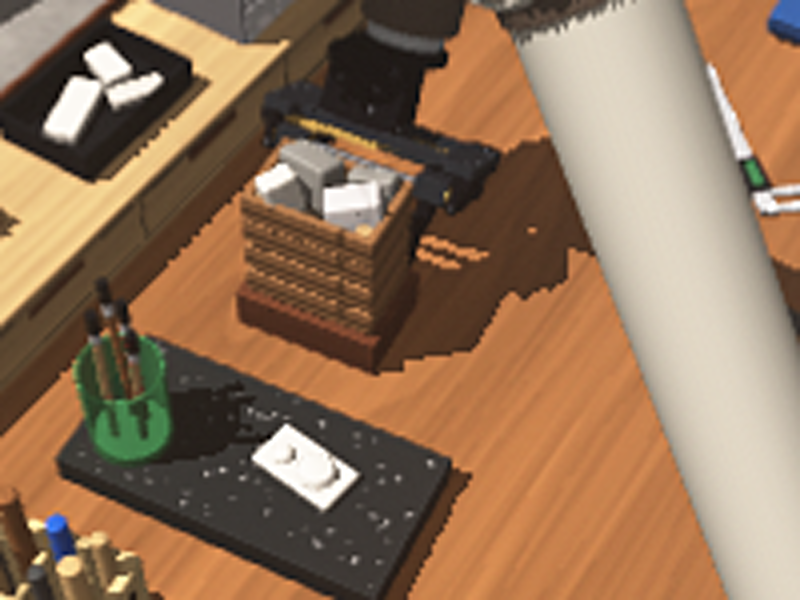

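The crate is sliding upright and is now parallel to the slab, with its base from (240,300) to (380,365) and a gap to the slab edge still showing. I'll keep going.

```bash
python3 -m pendant '[{"x":-0.002,"y":0.02,"z":0,"rx":0,"ry":0,"rz":0,"claw":1},{"x":-0.004,"y":0.04,"z":0,"rx":0,"ry":0,"rz":0,"claw":1},{"x":-0.006,"y":0.06,"z":0,"rx":0,"ry":0,"rz":0,"claw":1},{"x":-0.009,"y":0.08,"z":0,"rx":0,"ry":0,"rz":0,"claw":1},{"x":-0.011,"y":0.095,"z":0,"rx":0,"ry":0,"rz":0,"claw":1},{"x":-0.012,"y":0.11,"z":0,"rx":0,"ry":0,"rz":0,"claw":1},{"x":-0.013,"y":0.12,"z":0,"rx":0,"ry":0,"rz":0,"claw":1},{"x":-0.014,"y":0.13,"z":0,"rx":0,"ry":0,"rz":0,"claw":1}]'
python3 - <<'E'
from plan import *
s=sense(); print(sh(s,W(.0218,-.168),.015))
E
```

```text
time_s: 7.15
tcp_pos: [0.5813, -0.1425, 0.0184]
ee_rot: [[0.098, -0.994, -0.047], [-0.868, -0.109, 0.484], [-0.487, -0.006, -0.874]]
wrist_force: [1.4, -17.4, 4.0]
gripper_width: 1.001
gripper_force: 10.2
[-0.014  0.025 -0.013]
```

```bash
python3 -m pendant '[{"x":-0.001,"y":0.01,"z":0,"rx":0,"ry":0,"rz":0,"claw":1},{"x":-0.002,"y":0.018,"z":0,"rx":0,"ry":0,"rz":0,"claw":1},{"x":-0.003,"y":0.026,"z":0,"rx":0,"ry":0,"rz":0,"claw":1},{"x":-0.004,"y":0.034,"z":0,"rx":0,"ry":0,"rz":0,"claw":1},{"x":-0.005,"y":0.042,"z":0,"rx":0,"ry":0,"rz":0,"claw":1},{"x":-0.006,"y":0.05,"z":0,"rx":0,"ry":0,"rz":0,"claw":1},{"x":-0.006,"y":0.056,"z":0,"rx":0,"ry":0,"rz":0,"claw":1},{"x":-0.006,"y":0.06,"z":0,"rx":0,"ry":0,"rz":0,"claw":1}]'
python3 - <<'E'
from plan import *
s=sense(); p=capture('scene'); 
print(sh(s,W(.0218,-.168),.015))
b=cv2.resize(p['color'][110:230,240:380,::-1],None,fx=5,fy=5,interpolation=2)
cv2.imwrite('pics/s5.png',b)
E
```

```text
time_s: 8.15
tcp_pos: [0.5798, -0.1275, 0.0184]
ee_rot: [[0.098, -0.994, -0.047], [-0.868, -0.109, 0.485], [-0.487, -0.006, -0.873]]
wrist_force: [2.0, -17.2, 4.5]
gripper_width: 1.001
gripper_force: 10.3
[-0.008 -0.035 -0.013]
```

```bash
python3 -m pendant '[{"x":-0.001,"y":0.008,"z":0,"rx":0,"ry":0,"rz":0,"claw":1},{"x":-0.002,"y":0.016,"z":0,"rx":0,"ry":0,"rz":0,"claw":1},{"x":-0.003,"y":0.024,"z":0,"rx":0,"ry":0,"rz":0,"claw":1},{"x":-0.003,"y":0.03,"z":0,"rx":0,"ry":0,"rz":0,"claw":1},{"x":-0.004,"y":0.036,"z":0,"rx":0,"ry":0,"rz":0,"claw":1},{"x":-0.004,"y":0.042,"z":0,"rx":0,"ry":0,"rz":0,"claw":1},{"x":-0.005,"y":0.048,"z":0,"rx":0,"ry":0,"rz":0,"claw":1},{"x":-0.005,"y":0.05,"z":0,"rx":0,"ry":0,"rz":0,"claw":1}]'
python3 - <<'E'
from plan import *
s=sense(); p=capture('scene'); 
print(sh(s,W(.0218,-.168),.015))
b=cv2.resize(p['color'][110:230,240:380,::-1],None,fx=5,fy=5,interpolation=2)
cv2.imwrite('pics/s5.png',b)
E
```

```text
time_s: 9.2
tcp_pos: [0.5786, -0.1149, 0.0184]
ee_rot: [[0.098, -0.994, -0.047], [-0.868, -0.109, 0.485], [-0.487, -0.006, -0.873]]
wrist_force: [2.2, -18.1, 4.8]
gripper_width: 1.0
gripper_force: 10.4
[-0.003 -0.086 -0.013]
```

View pics/s5.png

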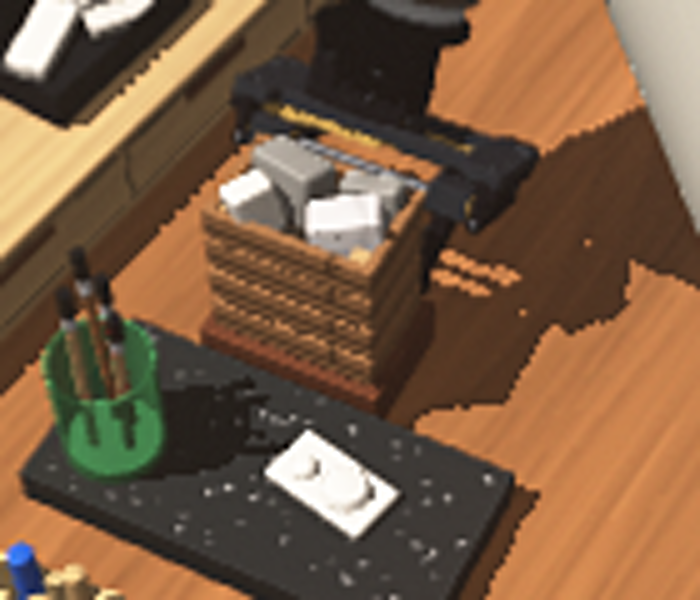

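The base's lower edge is now hidden behind the slab's edge (380,410), so only a few mm are left. I'll creep forward until the force rises.

```bash
python3 -m pendant '[{"x":-0.001,"y":0.006,"z":0,"rx":0,"ry":0,"rz":0,"claw":1},{"x":-0.001,"y":0.012,"z":0,"rx":0,"ry":0,"rz":0,"claw":1},{"x":-0.002,"y":0.018,"z":0,"rx":0,"ry":0,"rz":0,"claw":1},{"x":-0.002,"y":0.024,"z":0,"rx":0,"ry":0,"rz":0,"claw":1},{"x":-0.003,"y":0.03,"z":0,"rx":0,"ry":0,"rz":0,"claw":1},{"x":-0.004,"y":0.036,"z":0,"rx":0,"ry":0,"rz":0,"claw":1},{"x":-0.004,"y":0.04,"z":0,"rx":0,"ry":0,"rz":0,"claw":1},{"x":-0.004,"y":0.042,"z":0,"rx":0,"ry":0,"rz":0,"claw":1}]'
```

```text
time_s: 10.25
tcp_pos: [0.5784, -0.1117, 0.0183]
ee_rot: [[0.1, -0.994, -0.045], [-0.873, -0.109, 0.475], [-0.477, -0.008, -0.879]]
wrist_force: [-0.2, -34.8, 5.3]
gripper_width: 1.001
gripper_force: 17.4
```

Force doubled to 35 N with only 3 mm of travel: the crate is against the slab. Backing off and lifting clear.

```bash
python3 -m pendant '[{"x":0,"y":0.01,"z":0,"rx":0,"ry":0,"rz":0,"claw":1},{"x":0,"y":-0.03,"z":0,"rx":0,"ry":0,"rz":0,"claw":1},{"x":0.01,"y":-0.12,"z":0,"rx":0,"ry":0,"rz":0,"claw":1},{"x":0.02,"y":-0.25,"z":0,"rx":0,"ry":0,"rz":0,"claw":1},{"x":0.02,"y":-0.37,"z":0.1,"rx":0,"ry":0,"rz":0,"claw":1},{"x":0.02,"y":-0.4,"z":0.33,"rx":0,"ry":0,"rz":0,"claw":1},{"x":0.02,"y":-0.4,"z":0.57,"rx":0,"ry":0,"rz":0,"claw":1},{"x":0.02,"y":-0.4,"z":0.8,"rx":0,"ry":0,"rz":0,"claw":1}]'
python3 - <<'E'
from plan import *
s=sense(); print(s['joints'])
for vv in (.33,): print(W(.0435,vv),sh(s,W(.0435,vv),.3))
print(cmd(s,Rt(-1,-1,0)), cmd(s,Rt(1,1,36)))
E
```

```text
time_s: 11.25
tcp_pos: [0.5785, -0.1958, 0.2181]
ee_rot: [[0.094, -0.994, -0.058], [-0.86, -0.111, 0.498], [-0.501, 0.003, -0.865]]
wrist_force: [1.6, -0.5, -0.9]
gripper_width: 1.005
gripper_force: 0.0
[-19.3352769   29.8465176   19.65809871 -26.83383797 -93.61705823
  27.22227045]
[0.54451042 0.36108296] [-0.136  2.228  0.328]
[-0.166 -0.019  0.   ] [-0.365 -0.041  0.   ]
```

```bash
python3 -m pendant '[{"x":0,"y":0,"z":0.2,"rx":0,"ry":0,"rz":0,"claw":1},{"x":0,"y":0.05,"z":0.4,"rx":-0.03,"ry":-0.003,"rz":0,"claw":1},{"x":0,"y":0.2,"z":0.44,"rx":-0.08,"ry":-0.009,"rz":0,"claw":1},{"x":-0.01,"y":0.37,"z":0.44,"rx":-0.13,"ry":-0.015,"rz":0,"claw":1},{"x":-0.02,"y":0.55,"z":0.44,"rx":-0.18,"ry":-0.02,"rz":0,"claw":1},{"x":-0.03,"y":0.7,"z":0.44,"rx":-0.23,"ry":-0.026,"rz":0,"claw":1},{"x":-0.04,"y":0.85,"z":0.44,"rx":-0.28,"ry":-0.031,"rz":0,"claw":1},{"x":-0.05,"y":1.0,"z":0.44,"rx":-0.32,"ry":-0.036,"rz":0,"claw":1}]'
python3 -m pendant '[{"x":0,"y":0.15,"z":0,"rx":-0.02,"ry":-0.002,"rz":0,"claw":1},{"x":-0.02,"y":0.33,"z":0,"rx":-0.045,"ry":-0.005,"rz":0,"claw":1},{"x":-0.03,"y":0.5,"z":0,"rx":-0.045,"ry":-0.005,"rz":0,"claw":1},{"x":-0.04,"y":0.67,"z":0,"rx":-0.045,"ry":-0.005,"rz":0,"claw":1},{"x":-0.06,"y":0.83,"z":0,"rx":-0.045,"ry":-0.005,"rz":0,"claw":1},{"x":-0.08,"y":1.0,"z":0,"rx":-0.045,"ry":-0.005,"rz":0,"claw":1},{"x":-0.08,"y":1.0,"z":0,"rx":-0.045,"ry":-0.005,"rz":0,"claw":1},{"x":-0.08,"y":1.0,"z":0,"rx":-0.045,"ry":-0.005,"rz":0,"claw":1}]'
python3 - <<'E'
from plan import *
s=sense(); print(s['joints'])
for vv in (.33,): print(sh(s,W(.0435,vv),.015))
print(cmd(s,Rt(1,1,36)))
T=capture('top')
q=[(d['centre'],d['conf']) for n in('hammer','tape') for d in search_frame(T,n)[:1]]
for c,_ in q: print(least_squares(lambda X:(proj(T,[[X[0],X[1],.015]])-c).ravel(),[.5,0]).x.round(3))
E
```

```text
time_s: 12.25
tcp_pos: [0.5655, 0.0557, 0.3266]
ee_rot: [[0.098, -0.994, 0.052], [-0.875, -0.111, -0.47], [0.473, 0.0, -0.881]]
wrist_force: [0.9, -1.1, -0.1]
gripper_width: 1.001
gripper_force: 0.0
time_s: 13.25
tcp_pos: [0.5462, 0.3036, 0.326]
ee_rot: [[0.089, -0.994, 0.064], [-0.802, -0.11, -0.587], [0.591, 0.001, -0.807]]
wrist_force: [0.1, -0.2, -0.1]
gripper_width: 1.0
gripper_force: 0.0
[  55.1955741    30.38958547   14.53922679   23.34137878 -102.02653641
  -49.68264607]
[-0.007  0.23  -1.244]
[ 0.001 -0.     0.   ]
[0.406 0.548]
```

```bash
python3 -m pendant '[{"x":-0.007,"y":0.15,"z":0,"rx":0,"ry":0,"rz":0,"claw":1},{"x":-0.007,"y":0.23,"z":-0.1,"rx":0,"ry":0,"rz":0,"claw":1},{"x":-0.007,"y":0.23,"z":-0.25,"rx":0,"ry":0,"rz":0,"claw":1},{"x":-0.007,"y":0.23,"z":-0.4,"rx":0,"ry":0,"rz":0,"claw":1},{"x":-0.007,"y":0.23,"z":-0.55,"rx":0,"ry":0,"rz":0,"claw":1},{"x":-0.007,"y":0.23,"z":-0.7,"rx":0,"ry":0,"rz":0,"claw":1},{"x":-0.007,"y":0.23,"z":-0.85,"rx":0,"ry":0,"rz":0,"claw":1},{"x":-0.007,"y":0.23,"z":-1.0,"rx":0,"ry":0,"rz":0,"claw":1}]'
python3 -m pendant '[{"x":0,"y":0,"z":-0.1,"rx":0,"ry":0,"rz":0,"claw":1},{"x":0,"y":0,"z":-0.18,"rx":0,"ry":0,"rz":0,"claw":1},{"x":0,"y":0,"z":-0.225,"rx":0,"ry":0,"rz":0,"claw":1},{"x":0,"y":0,"z":-0.238,"rx":0,"ry":0,"rz":0,"claw":1},{"x":0,"y":0,"z":-0.238,"rx":0,"ry":0,"rz":0,"claw":1},{"x":0,"y":0,"z":-0.238,"rx":0,"ry":0,"rz":0,"claw":1},{"x":0,"y":0,"z":-0.238,"rx":0,"ry":0,"rz":0,"claw":1},{"x":0,"y":0,"z":-0.238,"rx":0,"ry":0,"rz":0,"claw":1}]'
python3 - <<'E'
from plan import *
s=sense(); 
for vv in (.28,.27,.16): print(vv,sh(s,W(.0435,vv),.015))
p=capture('scene'); cv2.imwrite('pics/s6.png',cv2.resize(p['color'][100:350,120:420,::-1],None,fx=2.4,fy=2.4,interpolation=2))
E
```

```text
time_s: 14.4
tcp_pos: [0.5444, 0.3601, 0.0746]
ee_rot: [[0.088, -0.994, 0.063], [-0.802, -0.109, -0.587], [0.59, 0.001, -0.807]]
wrist_force: [0.4, -0.9, 0.0]
gripper_width: 0.999
gripper_force: 0.0
time_s: 15.4
tcp_pos: [0.5449, 0.3616, 0.0176]
ee_rot: [[0.088, -0.994, 0.066], [-0.803, -0.11, -0.585], [0.589, -0.001, -0.808]]
wrist_force: [-0.5, 0.2, -0.5]
gripper_width: 0.997
gripper_force: 0.0
0.28 [ 0.02  -0.201 -0.01 ]
0.27 [ 0.025 -0.24  -0.01 ]
0.16 [ 0.073 -0.678 -0.01 ]
```

View pics/s6.png

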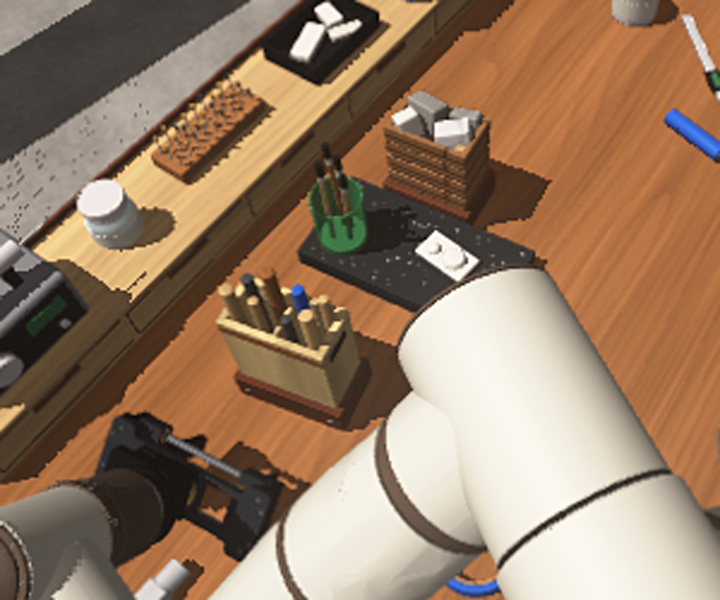

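The hand is behind the file crate, fingertips low at (235,545). The file crate stands upright at (290,350) and the stone crate is against the slab at (435,155). The stone TCP stopped about 16 mm further on than predicted, so I'll check the stone and slab poses numerically before pushing the next one.

```bash
cat > sil.py <<'E'
from plan import *
from scipy.optimize import minimize
def sil(p,n,q,k=4,top=None):
    m=np.zeros((400*k,640*k),np.uint8)
    for b in M[n]:
        h=cv2.convexHull(((proj(p,pts(q,b))+.5)*k).astype(np.int32)); cv2.fillConvexPoly(m,h,1)
    return cv2.resize(m.astype(np.float32),(640,400),interpolation=cv2.INTER_AREA)
def fitsil(n,q0,ps,ignore=()):
    D=[]
    for p in ps:
        r=regions_of(p,n)
        if not r: continue
        m=r[0]['region'].astype(np.float32); ig=np.zeros_like(m,bool)
        for o in ignore:
            for d in regions_of(p,o)[:1]:
                if d['conf']>.3: ig|=cv2.dilate(d['region'].astype(np.uint8),np.ones((3,3)))>0
        D.append((p,m,~ig)); print(n,r[0]['conf'],m.sum())
    f=lambda x:sum((np.abs(sil(p,n,q0+x*[.01,.01,.1])-m)*w).sum() for p,m,w in D)
    r=minimize(f,np.zeros(3),method='Nelder-Mead',options=dict(initial_simplex=np.array([[0,0,0],[1,0,0],[0,1,0],[0,0,1.]]),xatol=.02,fatol=.5))
    print('cost',f(np.zeros(3)),r.fun); return q0+r.x*[.01,.01,.1]
def uv(q): d=np.array(q[:2])-g; return np.round([d@u,d@v,q[2]-a],4)
E
python3 - <<'E'
from sil import *
S=capture('scene');T=capture('top')
q=np.r_[W(.02,-.115),a]
for ps in ([S],[T],[S,T]):
    r=fitsil('stone_crate',q,ps); print(r.round(4),uv(r))
r=fitsil('file_crate',np.array([.557,.2484,.162]),[S]); print('file',r.round(4),uv(r))
r=fitsil('granite',np.r_[g,a],[T],('jar','carving','stone_crate','file_crate')); print('granite',r.round(4))
E
```

```text
stone_crate 0.6 1895.0
cost 405.25 157.8125
[ 0.5819 -0.0876  0.0927] [ 0.0312 -0.12   -0.0176]
stone_crate 0.95 1400.0
cost 212.0625 47.6875
[ 0.5801 -0.083   0.0923] [ 0.03   -0.1153 -0.018 ]
stone_crate 0.6 1895.0
stone_crate 0.95 1400.0
cost 617.3125 238.0625
[ 0.5801 -0.0838  0.0988] [ 0.0299 -0.1161 -0.0115]
file_crate 0.67 2818.0
cost 217.75 181.5
file [0.5546 0.2499 0.1926] [0.0413 0.2184 0.0823]
granite 0.7 3067.0
cost 147.75 75.9375
granite [0.5414 0.0302 0.1056]
```

The stone crate is flush: v = -116 mm against -115 mm, parallel to within about 0.015 rad. Now the file crate.

```bash
python3 -m pendant '[{"x":0.004,"y":-0.04,"z":-0.01,"rx":0,"ry":0,"rz":0,"claw":1},{"x":0.009,"y":-0.09,"z":-0.01,"rx":0,"ry":0,"rz":0,"claw":1},{"x":0.014,"y":-0.14,"z":-0.01,"rx":0,"ry":0,"rz":0,"claw":1},{"x":0.019,"y":-0.18,"z":-0.01,"rx":0,"ry":0,"rz":0,"claw":1},{"x":0.022,"y":-0.21,"z":-0.01,"rx":0,"ry":0,"rz":0,"claw":1},{"x":0.025,"y":-0.23,"z":-0.01,"rx":0,"ry":0,"rz":0,"claw":1},{"x":0.027,"y":-0.25,"z":-0.01,"rx":0,"ry":0,"rz":0,"claw":1},{"x":0.029,"y":-0.27,"z":-0.01,"rx":0,"ry":0,"rz":0,"claw":1}]'
python3 -m pendant '[{"x":0.002,"y":-0.02,"z":0,"rx":0,"ry":0,"rz":0,"claw":1},{"x":0.004,"y":-0.04,"z":0,"rx":0,"ry":0,"rz":0,"claw":1},{"x":0.006,"y":-0.06,"z":0,"rx":0,"ry":0,"rz":0,"claw":1},{"x":0.009,"y":-0.08,"z":0,"rx":0,"ry":0,"rz":0,"claw":1},{"x":0.011,"y":-0.1,"z":0,"rx":0,"ry":0,"rz":0,"claw":1},{"x":0.013,"y":-0.12,"z":0,"rx":0,"ry":0,"rz":0,"claw":1},{"x":0.015,"y":-0.14,"z":0,"rx":0,"ry":0,"rz":0,"claw":1},{"x":0.018,"y":-0.16,"z":0,"rx":0,"ry":0,"rz":0,"claw":1}]'
python3 - <<'E'
from sil import *
s=sense(); print(sh(s,W(.0435,.134),.015),cmd(s,Rt(1,1,36)))
S=capture('scene'); r=fitsil('file_crate',np.r_[W(.04,.19),a],[S]); print('file',r.round(4),uv(r))
E
```

```text
time_s: 17.05
tcp_pos: [0.5521, 0.2938, 0.0147]
ee_rot: [[0.089, -0.994, 0.065], [-0.803, -0.11, -0.586], [0.589, -0.001, -0.808]]
wrist_force: [-0.6, 0.8, -0.1]
gripper_width: 0.998
gripper_force: 0.0
time_s: 18.05
tcp_pos: [0.5589, 0.2602, 0.0145]
ee_rot: [[0.089, -0.993, 0.074], [-0.81, -0.116, -0.575], [0.58, -0.008, -0.814]]
wrist_force: [-1.4, 11.6, -0.2]
gripper_width: 1.006
gripper_force: 5.9
[ 0.029 -0.376  0.002] [-0.003  0.002 -0.002]
file_crate 0.82 2411.0
cost 476.5625 374.0625
file [0.5659 0.2217 0.1534] [0.0494 0.1891 0.0431]
```

```bash
python3 -m pendant '[{"x":0.002,"y":-0.02,"z":0,"rx":0,"ry":0,"rz":0,"claw":1},{"x":0.004,"y":-0.04,"z":0,"rx":0,"ry":0,"rz":0,"claw":1},{"x":0.006,"y":-0.06,"z":0,"rx":0,"ry":0,"rz":0,"claw":1},{"x":0.009,"y":-0.08,"z":0,"rx":0,"ry":0,"rz":0,"claw":1},{"x":0.011,"y":-0.1,"z":0,"rx":0,"ry":0,"rz":0,"claw":1},{"x":0.013,"y":-0.12,"z":0,"rx":0,"ry":0,"rz":0,"claw":1},{"x":0.015,"y":-0.14,"z":0,"rx":0,"ry":0,"rz":0,"claw":1},{"x":0.018,"y":-0.16,"z":0,"rx":0,"ry":0,"rz":0,"claw":1}]'
python3 - <<'E'
from sil import *
s=sense(); print(sh(s,W(.0435,.134),.015),cmd(s,Rt(1,1,36)))
S=capture('scene'); r=fitsil('file_crate',np.r_[W(.04,.16),a],[S]); print('file',r.round(4),uv(r))
E
```

```text
time_s: 19.15
tcp_pos: [0.5636, 0.2201, 0.0145]
ee_rot: [[0.09, -0.993, 0.074], [-0.809, -0.116, -0.576], [0.581, -0.008, -0.814]]
wrist_force: [-1.3, 11.8, -0.2]
gripper_width: 0.999
gripper_force: 6.0
[ 0.01  -0.215  0.002] [-0.003  0.002 -0.002]
file_crate 0.61 2246.0
cost 804.6875 475.0
file [0.5772 0.1769 0.1359] [0.0557 0.1434 0.0256]
```

```bash
python3 -m pendant '[{"x":0.002,"y":-0.02,"z":0,"rx":0,"ry":0,"rz":0,"claw":1},{"x":0.004,"y":-0.04,"z":0,"rx":0,"ry":0,"rz":0,"claw":1},{"x":0.006,"y":-0.055,"z":0,"rx":0,"ry":0,"rz":0,"claw":1},{"x":0.007,"y":-0.07,"z":0,"rx":0,"ry":0,"rz":0,"claw":1},{"x":0.009,"y":-0.085,"z":0,"rx":0,"ry":0,"rz":0,"claw":1},{"x":0.01,"y":-0.095,"z":0,"rx":0,"ry":0,"rz":0,"claw":1},{"x":0.011,"y":-0.105,"z":0,"rx":0,"ry":0,"rz":0,"claw":1},{"x":0.012,"y":-0.115,"z":0,"rx":0,"ry":0,"rz":0,"claw":1}]'
python3 -m pendant '[{"x":0.001,"y":-0.008,"z":0,"rx":0,"ry":0,"rz":0,"claw":1},{"x":0.002,"y":-0.016,"z":0,"rx":0,"ry":0,"rz":0,"claw":1},{"x":0.003,"y":-0.024,"z":0,"rx":0,"ry":0,"rz":0,"claw":1},{"x":0.003,"y":-0.03,"z":0,"rx":0,"ry":0,"rz":0,"claw":1},{"x":0.004,"y":-0.036,"z":0,"rx":0,"ry":0,"rz":0,"claw":1},{"x":0.004,"y":-0.042,"z":0,"rx":0,"ry":0,"rz":0,"claw":1},{"x":0.005,"y":-0.047,"z":0,"rx":0,"ry":0,"rz":0,"claw":1},{"x":0.005,"y":-0.05,"z":0,"rx":0,"ry":0,"rz":0,"claw":1}]'
python3 - <<'E'
from sil import *
s=sense(); print(sh(s,W(.0435,.134),.015),cmd(s,Rt(1,1,36)))
E
```

```text
time_s: 20.25
tcp_pos: [0.5668, 0.1914, 0.0145]
ee_rot: [[0.09, -0.993, 0.074], [-0.809, -0.116, -0.576], [0.581, -0.008, -0.814]]
wrist_force: [-1.5, 12.5, -1.3]
gripper_width: 1.003
gripper_force: 6.0
time_s: 21.25
tcp_pos: [0.5682, 0.1789, 0.0145]
ee_rot: [[0.09, -0.993, 0.074], [-0.809, -0.116, -0.576], [0.581, -0.008, -0.814]]
wrist_force: [-0.9, 12.9, 0.1]
gripper_width: 1.0
gripper_force: 6.0
[-0.008 -0.051  0.002] [-0.003  0.002 -0.002]
```

```bash
python3 -m pendant '[{"x":0.001,"y":-0.006,"z":0,"rx":0,"ry":0,"rz":0,"claw":1},{"x":0.001,"y":-0.012,"z":0,"rx":0,"ry":0,"rz":0,"claw":1},{"x":0.002,"y":-0.018,"z":0,"rx":0,"ry":0,"rz":0,"claw":1},{"x":0.002,"y":-0.024,"z":0,"rx":0,"ry":0,"rz":0,"claw":1},{"x":0.003,"y":-0.03,"z":0,"rx":0,"ry":0,"rz":0,"claw":1},{"x":0.004,"y":-0.036,"z":0,"rx":0,"ry":0,"rz":0,"claw":1},{"x":0.004,"y":-0.042,"z":0,"rx":0,"ry":0,"rz":0,"claw":1},{"x":0.004,"y":-0.046,"z":0,"rx":0,"ry":0,"rz":0,"claw":1}]'
```

```text
time_s: 22.25
tcp_pos: [0.5698, 0.1778, 0.0146]
ee_rot: [[0.088, -0.993, 0.083], [-0.819, -0.12, -0.562], [0.567, -0.019, -0.823]]
wrist_force: [-22.9, 42.7, 9.4]
gripper_width: 0.995
gripper_force: 22.6
```

The force jumped to 43 N with 1 mm of travel, so the file crate is seated. Backing off, lifting and checking.

```bash
python3 -m pendant '[{"x":0,"y":0.03,"z":0,"rx":0,"ry":0,"rz":0,"claw":1},{"x":0,"y":0.06,"z":0,"rx":0,"ry":0,"rz":0,"claw":1},{"x":-0.01,"y":0.14,"z":0,"rx":0,"ry":0,"rz":0,"claw":1},{"x":-0.02,"y":0.27,"z":0,"rx":0,"ry":0,"rz":0,"claw":1},{"x":-0.03,"y":0.4,"z":0.08,"rx":0,"ry":0,"rz":0,"claw":1},{"x":-0.03,"y":0.5,"z":0.25,"rx":0,"ry":0,"rz":0,"claw":1},{"x":-0.03,"y":0.5,"z":0.48,"rx":0,"ry":0,"rz":0,"claw":1},{"x":-0.03,"y":0.5,"z":0.7,"rx":0,"ry":0,"rz":0,"claw":1}]'
python3 - <<'E'
from sil import *
S=capture('scene');T=capture('top')
for n,q in (('file_crate',np.r_[W(.05,.11),a]),('stone_crate',np.r_[W(.03,-.115),a])):
  for ps in ([S],[T]):
    r=fitsil(n,q,ps); print(n,r.round(4),uv(r))
A=cv2.resize(S['color'][90:270,200:400,::-1],None,fx=3,fy=3,interpolation=2)[:,:]
B=cv2.resize(T['color'][110:230,240:410,::-1],None,fx=2.2,fy=2.2,interpolation=2)[:,:200] if 0 else None
im=np.hstack([cv2.resize(S['color'][100:260,210:410,::-1],(500,400),interpolation=2),cv2.resize(T['color'][95:255,255:375,::-1],(300,400),interpolation=2)])
cv2.imwrite('pics/s7.png',im)
E
```

```text
time_s: 23.25
tcp_pos: [0.5584, 0.2862, 0.191]
ee_rot: [[0.089, -0.994, 0.064], [-0.802, -0.11, -0.587], [0.591, 0.001, -0.807]]
wrist_force: [-0.2, 1.0, -0.3]
gripper_width: 1.004
gripper_force: 0.0
file_crate 0.96 2324.0
cost 537.8125 495.6875
file_crate [0.5739 0.1381 0.2512] [0.0482 0.1051 0.1409]
file_crate 0.95 1440.0
cost 227.9375 70.8125
file_crate [0.567  0.1446 0.1134] [0.0421 0.1124 0.0031]
stone_crate 0.74 1907.0
cost 187.3125 135.3125
stone_crate [ 0.5821 -0.0885  0.1468] [ 0.0314 -0.121   0.0365]
stone_crate 0.55 1321.0
cost 84.375 79.5625
stone_crate [ 0.5789 -0.0831  0.0973] [ 0.0288 -0.1152 -0.013 ]
```

View pics/s7.png

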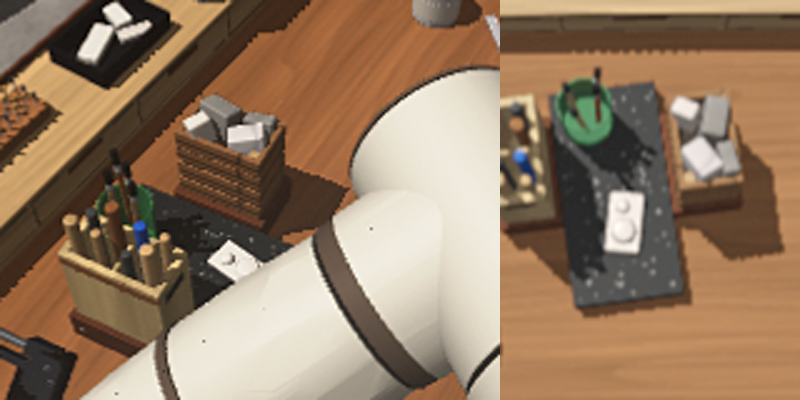

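The last picture shows both crates upright with their bases flat against the slab's long sides, within its length. The jar and carving haven't moved. The top-view fit puts the file crate at v = 112 mm (flush is 110) and the stone crate at -115 mm (flush is -115). Handing in.

```bash
python3 -c "
from station import *
print(finish_job())"
```

```text
the job is handed in; nothing more can be done
None
```

Both crates were pushed upright until they stood flat against the slab's long sides, nothing else on the bench was seen to move, and the job is handed in at about 23 s.

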